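Draw the noodle press's plunger to the loading position

ROBOT

A 6-joint arm with a two-finger parallel gripper is mounted at the origin on the work surface. World frame = base frame: x ahead of the robot, y to its left, z up, the work surface at z = 0. Lengths are in m, angles in rad, forces in N, time in s.
With the tool pointing down it reaches from about 0.25 to 0.775 m from the base axis. Payload 4 kg.
Tool frame: the origin (TCP) lies at the very end of the fingers, on their centre line; the grasp point (between the pads) lies 19 mm behind it (manip.grasp_offset is the z of the grasp point in the tool frame, in m); z points along the fingers, y is the direction in which the jaws open and shut (so a half turn about z gives the same grasp; the last joint's range is limited). The gripper opens to 85 mm and grips with 20 to 120 N. Pads are 22 mm wide; open, the fingers measure 114 mm over their backs; the gripper's body (76 mm by 85 mm) begins 54 mm behind the grasp point. The pads swing forward as they close: fully open they stand 13 mm farther back than shut.
Start: joints at [1.15, 0.087, 1.371, -0, 1.684, -0.103], TCP at [0.172, 0.522, 0.231] pointing down, gripper open.
Joint ranges: [-3.1, 3.1], [-0.76, 2.03], [0.27, 2.55], [-1.08, 4.22], [0.17, 2.65], [-2.57, 2.57]. Speed limits (rad/s): [2.79, 2.79, 3.14, 3.14, 3.14, 3.14].

INTERFACE

Orientations are given as a rotation vector (axis times angle).
In Python, from plant import manip, imaging gives the robot as it stands.
- The arm moves only by the tool play_rows, never from a script. Its argument "steps" is a list that holds one entry, the list of rows, each a list of 7 numbers: the shift along the tool's x, y, z in mm, then the turn, a rotation vector about the tool's x, y, z in rad, then the finger opening in mm, from 0 to 85.4. In form: [[[x, y, z, ax, ay, az, gripper], ...]]. A call has 1 to 20 rows; each row is the pose to reach, as a shift and turn from the pose commanded when the call began, along the tool's axes at that moment; what a row does not reach only later rows make up. A row lasts 1/10 s, in which the tool goes at most 50 mm and 8.59 degrees, less where a joint would pass 70% of its speed; a pose out of reach is approached as far as the arm can. A call with a gripper value outside its range is refused whole. The fingers move at their own pace and stop on an object; "force" is the grip in N (left out, the last holds). Time passes only in rows, so rows that repeat a pose let the fingers close. It gives the time, the measured TCP pose, the force and the opening at its end, in the units of the state.
- manip.observe(): the state, without advancing time (a new reading comes with each control period).
- imaging.capture(name): name is "scene" or "side" or "wrist"; returns the picture (420x560x3 uint8, red, green, blue); there is no depth.
- imaging.camera_params(name): a dict with "fx", "fy", "cx", "cy" (pixels), "k1" (the pictures are not rectified: a ray, as slopes to the right and down, at radius r is drawn at 1 + k1 r^2 times it, then the intrinsics apply), "eye" and "attitude" of the camera in the world. Camera axes: x right, y down, z forward; pixel columns grow to the right and rows downward; lengths in m; the calibration is good to about 2 mm. A picture is of the moment at which its call begins: read the wrist's pose just before it. camera_params takes no time and is no camera call; for the wrist camera it gives the pose at the moment of the call.
- manip.hand_in(): hands the job in, once; it reports no verdict.
The state is a dict: "time_s": time; "joints": joint angles; "qd": joint speeds; "tau": joint torques, N m; "tool_pos": TCP position; "orientation": TCP orientation; "ft_force": force on the tool from outside, world axes, zero at the start; "moment": the same for the moment, N m; "finger_gap": finger opening in m.
Only numpy, scipy, OpenCV 4.12 (cv2) and the standard library are available. Lean on these libraries where they do the work, as an engineer would, in place of code of your own. Each camera call takes 0.05 s, during which the arm holds its last target.

TASK

Get the wooden noodle press with the square tube ready for loading: swing its steel keeper bar fully aside from over the plunger's knob, then draw the plunger straight and gently up until its foot is clear above the loading port in the tube's side, but still well inside the top of the tube. Finish holding the plunger there: do not let go, do not pull it right out or force it against the tube, and leave the other things on the table where they are.

Things in the scene. Friction and masses are not known exactly. Their poses are not given: they have to be found in the camera images.
- press: Noodle press of brown wood, fixed (sizes in mm). Origin on the table under the tube's axis. Stand: x -65..65, y -60..100, top z 40. Upright square tube: outer 66, bore 41.6, floor z 40, open mouth z 160; loading port in its +x face, 32 wide, z 50 to 100. Steel post (dia 18) at x 0, y +65 bears the keeper. (The other press: round steel barrel, no port, no keeper, cross-bar handle.)
- press_port (a point): Centre of the loading port, on the tube's outer +x face: x +33, y 0, z 75 of the press; its top edge is 25 mm above this point.
- press_mouth (a point): Centre of the tube's open top, at z 160 of the press.
- keeper (a joint): Keeper bar's angle about the post's vertical axis (rad): 0 = it points along the press's -y, over the knob; it grows clockwise seen from above, towards the press's -x, to a stop at 2.0. Beyond 1.3 it is fully aside. It stays where left and turns with about 1 N at the peg. Starts at 0 to 0.2.
- keeper_peg (a point): Centre of the keeper's upright steel grip peg (14 mm dia, 40 tall, z 236 to 276 of the press, point at z 258) at the bar's end, 65 mm from the post's axis; right above the knob at keeper 0; turns with the keeper. Bar: 16 wide, z 224 to 236.
- plunger_knob (a point): Centre of the plunger's round knob (38 mm dia, 26 tall, pale wood), the part to grip; z up. At rest at z 208 of the press, its top 3 mm below the keeper bar. A neck (20 dia, 30 tall) joins it to the 40 square shaft, whose top is 5 mm above the tube's mouth at rest. Loose; 0.2 to 0.42 kg.
- plunger_foot (a point): Centre of the plunger's flat lower end, 168 mm below the knob's centre. The shaft is 40 square, 125 long, in the 41.6 bore; at rest the foot is on the bore floor, z 40 of the press. Raised by 60 mm the foot is level with the port's top edge; raised by 120 mm it leaves the tube.
- cup_center (a point): A bystander: blue ceramic cup, 68 mm diameter, 62 tall, between the presses; point at half height.
- brush_center (a point): A bystander: bench brush, white handle and black bristles, 130 x 50 x 56 mm, lying beyond the cup; point at its centre.
Things that resemble listed ones, but are neither listed nor needed, are in the scene too. Of the things that look like the part that bears plunger_knob, the smallest one is meant.

How it is judged:
By the outcome, as a careful person would: the job done as asked, in the order asked, and still so for the second after the job is handed in, while the arm keeps its last pose, push and grip.
It also fails if it takes over 43 s, if anything falls off the work surface, if the arm or the gripper's body presses on something with over 40 N, if the wrist force passes 120 N, or if a joint passes its speed limit or range.

## Working session

There is one attempt and no reset: what is moved stays moved. The work goes in short steps, Python scripts to look and compute and a tool call to move; the robot and the scene stay as the last step left them, time stands still between calls to the robot, and variables do not carry over. Pictures are saved under pics/ and viewed, and the job is handed in when it is done.

Besides the shell and the picture viewer there is one more tool, called after "Request:" in YAML: its name, and indented under it one key for each argument. play_rows: Moves the arm, as the interface text tells. Its arguments: {"type":"object","properties":{"steps":{"type":"array","items":{"type":"array","items":{"type":"array","items":{"type":"number"}}}},"force":{"type":"number"}},"required":["steps"]}

```bash
mkdir -p pics; ls
python3 - <<'E'
from plant import manip, imaging
import cv2
for n in ["scene","side","wrist"]:
    im=imaging.capture(n); cv2.imwrite(f"pics/{n}0.png",im[:,:,::-1])
    print(n,imaging.camera_params(n))
print(manip.observe(), manip.grasp_offset)
E
```

```text
pics
scene {'fx': 414.37740845284054, 'fy': 414.37740845284054, 'cx': 276.8064652486238, 'cy': 213.09082539648196, 'k1': -0.0786720605841841, 'eye': array([ 0.9741034 , -0.14983435,  0.83232134]), 'attitude': array([-2.15456597, -1.53362944,  0.46708206])}
side {'fx': 418.7426066808469, 'fy': 418.7426066808469, 'cx': 277.60677826308427, 'cy': 212.8833640770942, 'k1': -0.11850148503775307, 'eye': array([0.18047534, 0.40036294, 0.73709473]), 'attitude': array([-0.93547065,  2.49810926, -1.01225064])}
wrist {'fx': 289.24536319586446, 'fy': 289.24536319586446, 'cx': 280.5421219259814, 'cy': 207.39482939158336, 'k1': -0.0536434937807024, 'eye': array([0.10063611, 0.54685125, 0.37308604]), 'attitude': array([2.34228561, 1.69548701, 0.24918115])}
{'time_s': 0.15, 'joints': array([ 1.14987860e+00,  8.78043908e-02,  1.37192363e+00,  1.52203217e-05,
        1.68359540e+00, -1.03074345e-01]), 'qd': array([-8.44328987e-05, -1.61478002e-03, -4.35222808e-03, -4.28049869e-05,
       -1.73400615e-03,  1.84685534e-04]), 'tau': array([ 1.64174384e-03, -3.52374136e+01, -3.13679016e+01, -1.42324211e-04,
        8.10042751e-03, -9.94294055e-06]), 'tool_pos': array([0.17171382, 0.52210352, 0.23038916]), 'orientation': array([-4.97092213e-01, -3.10154617e+00,  2.61936227e-03]), 'ft_force': array([ 0.46602729,  0.09002089, -0.67729039]), 'moment': array([0.00920082, 0.00392354, 0.00733149]), 'finger_gap': 0.08506420759596238} -0.0187
```

View pics/scene0.png

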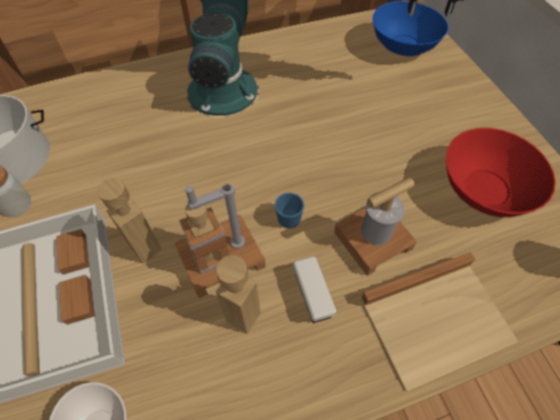

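View pics/side0.png

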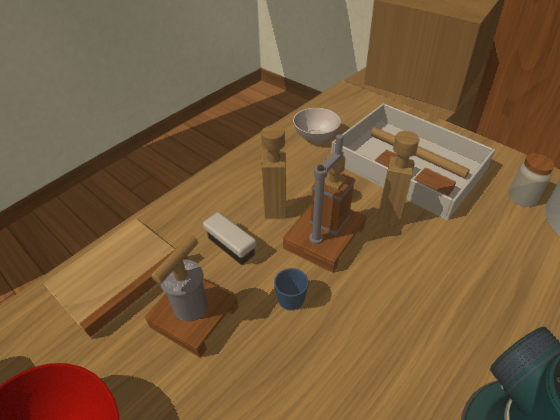

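View pics/wrist0.png

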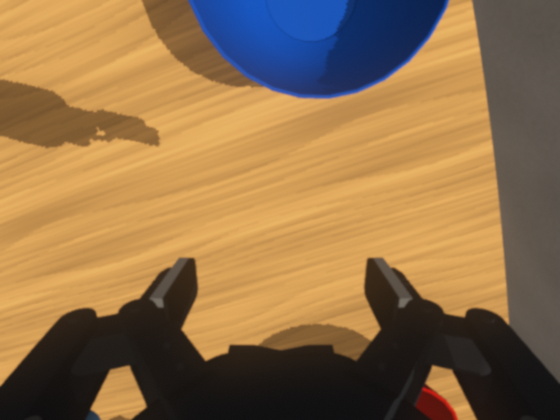

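The scene view shows two free-standing look-alike plungers, with knobs at about (115,190) and (233,270). A third, smaller one sits in the press's tube under the keeper, with its knob at about (200,212). The third is the one meant, and I'll confirm it in enlarged crops.

Run:
```python
import cv2
a=cv2.imread("pics/scene0.png")[165:345,90:290]; cv2.imwrite("pics/c1.png",cv2.resize(a,None,fx=3.3,fy=3.3,interpolation=cv2.INTER_CUBIC))
a=cv2.imread("pics/side0.png")[115:285,240:440]; cv2.imwrite("pics/c2.png",cv2.resize(a,None,fx=3.5,fy=3.5,interpolation=cv2.INTER_CUBIC))
```

```text
(no output)
```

View pics/c1.png

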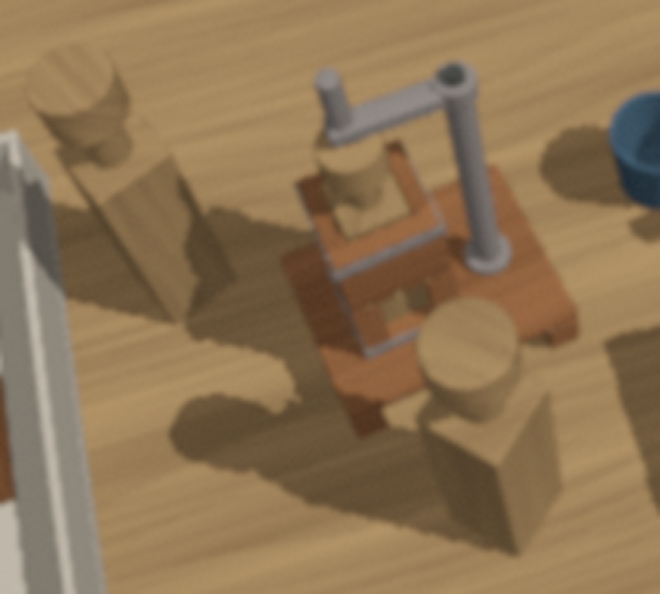

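View pics/c2.png

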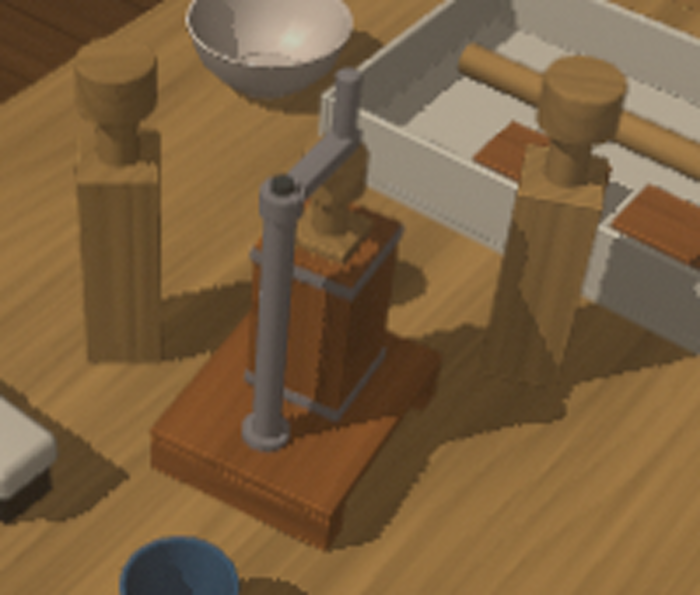

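The crops confirm it. The loose look-alikes at left and front are visibly bigger. The meant plunger is the small-knobbed one in the ported tube (its crop-1 knob is at about (352,165)). Now I'll fit the press pose from corners in both views.

```bash
cat > h.py <<'E'
import numpy as np, cv2
from scipy.spatial.transform import Rotation as R
from scipy.optimize import least_squares
def proj(c,P):
    P=np.atleast_2d(P); p=(P-c['eye'])@R.from_rotvec(c['attitude']).as_matrix()
    s=p[:,:2]/p[:,2:]; r2=(s**2).sum(1,keepdims=True); s=s*(1+c['k1']*r2)
    return s*[c['fx'],c['fy']]+[c['cx'],c['cy']]
def press(x,y,yaw,P):
    P=np.atleast_2d(P)/1000.; c,s=np.cos(yaw),np.sin(yaw)
    return np.c_[x+c*P[:,0]-s*P[:,1], y+s*P[:,0]+c*P[:,1], P[:,2]]
def peg(k,z): return [-65*np.sin(k),65-65*np.cos(k),z]
E
cat > fit.py <<'E'
from h import *
from plant import imaging
S=imaging.camera_params("scene");D=imaging.camera_params("side")
A=[((33,-33,160),(338,275)),((33,33,160),(443,228)),((-33,33,160),(400,145)),((-33,-33,160),(300,185)),((65,100,40),(578,312)),((-65,100,40),(500,168)),((0,65,40),(488,256))]
B=[((-33,33,160),(340,295)),((33,33,160),(252,255)),((-33,-33,160),(402,232)),((-65,100,40),(330,518)),((65,100,40),(152,435)),((-65,-60,40),(440,352)),((0,65,40),(266,436))]
def obs(A,s,o): return np.array([a[0] for a in A],float),np.array([a[1] for a in A])/s+o
Pa,ua=obs(A,3.3,[90,165]);Pb,ub=obs(B,3.5,[240,115])
pa=np.array([328,78])/3.3+[90,165];pb=np.array([348,73])/3.5+[240,115]
def f(p):
    x,y,w,k=p
    return np.r_[(proj(S,press(x,y,w,Pa))-ua).ravel(),(proj(D,press(x,y,w,Pb))-ub).ravel(),(proj(S,press(x,y,w,peg(k,276)))-pa).ravel(),(proj(D,press(x,y,w,peg(k,276)))-pb).ravel()]
r=least_squares(f,[.5,-.1,.2,.1],loss='soft_l1')
print(r.x);print(f(r.x).reshape(-1,2).round(1))
x,y,w,k=r.x
print("knob",press(x,y,w,[0,0,208]),"peg",press(x,y,w,peg(k,258)),"pegdir out")
E
python3 fit.py
```

```text
[ 0.54124347 -0.16194941  0.15012761  0.06948647]
[[-0.4 -1.7]
 [ 0.4 -1.9]
 [-0.  -2.5]
 [-1.3 -1.2]
 [ 1.2 -0.2]
 [-0.9 -2. ]
 [ 0.7 -0.2]
 [ 2.6 -3.5]
 [-0.8 -3.5]
 [-0.9 -3.7]
 [-0.4 -1.3]
 [-1.8 -2.1]
 [ 0.2 -0.3]
 [-0.9 -0.9]
 [ 0.2 -0.5]
 [-0.3 -0.2]]
knob [[ 0.54124347 -0.16194941  0.208     ]] peg [[ 0.53675778 -0.1624693   0.258     ]] pegdir out
```

```bash
sed -i 's/x,y,w,k=p$/x,y,w,k,zm=p; Pa[:4,2]=zm*1000; Pb[:3,2]=zm*1000/; s/\[.5,-.1,.2,.1\]/[.5,-.1,.2,.1,.155]/; s/x,y,w,k=r.x/x,y,w,k,zm=r.x/' fit.py
cat >> fit.py <<'E'
# look-alike base points & knob tops on scene/side crops: triangulate knob top centres
def ray(c,u):
    u=np.array(u);s=(u-[c['cx'],c['cy']])/[c['fx'],c['fy']];t=s.copy()
    for _ in range(20): t=s/(1+c['k1']*(t@t))
    d=R.from_rotvec(c['attitude']).as_matrix()@np.r_[t,1];return c['eye'],d/np.linalg.norm(d)
def tri(a,b):
    e1,d1=ray(S,np.array(a)/3.3+[90,165]);e2,d2=ray(D,np.array(b)/3.5+[240,115])
    st=np.linalg.lstsq(np.c_[d1,-d2],e2-e1,rcond=None)[0];p,q=e1+st[0]*d1,e2+st[1]*d2
    return (p+q)/2,np.linalg.norm(p-q)
print("A front",tri((468,345),(117,65)));print("B left",tri((70,80),(584,85)))
print("post top",tri((455,73),(283,183)))
from plant import manip
o=manip.observe();M=R.from_rotvec(o['orientation']).as_matrix();print(M.round(3))
E
python3 fit.py
```

```text
[ 0.53952109 -0.16249895  0.13892362  0.04096741  0.15065758]
[[-0.2 -0.1]
 [ 0.4  0.1]
 [ 0.4 -0.4]
 [-0.6  0.4]
 [ 0.6 -0.3]
 [-0.8 -2.3]
 [ 0.4 -0.6]
 [ 2.8  0.2]
 [-0.2 -0.1]
 [-0.5  0.1]
 [-0.2 -1. ]
 [-1.3 -2.3]
 [ 1.   0.2]
 [-0.4 -0.8]
 [-0.  -0.4]
 [-0.3 -0.3]]
knob [[ 0.53952109 -0.16249895  0.208     ]] peg [[ 0.53687705 -0.16281359  0.258     ]] pegdir out
A front (array([ 0.6816032 , -0.13463234,  0.23068592]), np.float64(0.0011735962779388883))
B left (array([ 0.45682298, -0.29988352,  0.23161643]), np.float64(0.002611228458458989))
post top (array([ 0.53011038, -0.09857306,  0.24169097]), np.float64(0.0012207679918134749))
[[-0.95   0.313 -0.001]
 [ 0.313  0.95  -0.002]
 [ 0.    -0.002 -1.   ]]
```

```bash
cat > goto.py <<'E'
from h import *
from plant import manip
def rel(pos,ang):
    """tool-frame shift mm and az turn, for target TCP pos with tool y at world angle ang, pointing down"""
    o=manip.observe();M=R.from_rotvec(o['orientation']).as_matrix()
    y=np.array([np.cos(ang),np.sin(ang),0]);z=np.array([0,0,-1.]);x=np.cross(y,z)
    T=np.c_[x,y,z]
    return (M.T@(np.array(pos)-o['tool_pos'])*1000).round(1), R.from_matrix(M.T@T).as_rotvec().round(3)
E
python3 - <<'E'
import sys
sys.argv=['']
import io,contextlib
with contextlib.redirect_stdout(io.StringIO()):
    exec(open('fit.py').read())
for u in [(195,95),(255,95),(222,105),(220,15)]:
    e,d=ray(S,u)if 0 else ray(S,np.array(u));t=-e[2]/d[2];print(u,(e+t*d).round(3))
from goto import rel
print(rel([.537,-.163,.40],.098)); print(rel([.537,-.163,.36],.098))
E
```

```text
(195, 95) [-0.013 -0.081  0.   ]
(255, 95) [0.049 0.087 0.   ]
(222, 105) [ 0.057 -0.016 -0.   ]
(220, 15) [-0.401  0.094  0.   ]
(array([-561.1, -536.9, -168.8]), array([-2.000e-03,  1.000e-03,  1.155e+00]))
(array([-561.1, -536.9, -128.8]), array([-2.000e-03,  1.000e-03,  1.155e+00]))
```

Request:
play_rows:
  steps:
    - [[0,0,-50,0,0,0,40],[0,0,-100,0,0,0,40],[-35,-33,-140,0,0,0.1,40],[-70,-66,-160,0,0,0.2,40],[-105,-99,-165,0,0,0.3,40],[-140,-132,-165,0,0,0.4,40],[-175,-165,-165,0,0,0.5,40],[-210,-200,-165,0,0,0.6,40],[-245,-234,-165,0,0,0.7,40],[-280,-268,-165,0,0,0.8,40],[-315,-301,-165,0,0,0.9,40],[-350,-335,-165,0,0,1.0,40],[-385,-368,-165,0,0,1.1,40],[-420,-402,-165,0,0,1.155,40],[-455,-435,-165,0,0,1.155,40],[-490,-469,-165,0,0,1.155,40],[-525,-502,-165,0,0,1.155,40],[-550,-527,-165,0,0,1.155,40],[-561,-537,-165,0,0,1.155,40],[-561,-537,-165,0,0,1.155,40]]

```text
time_s: 2.15
tool_pos: [0.5374, -0.1644, 0.3945]
orientation: [-2.111, -2.323, 0.001]
ft_force: [0.6, 0.6, 0.4]
finger_gap: 0.04
```

Run:
```python
from h import *
from plant import manip, imaging
o=manip.observe();c=imaging.camera_params("wrist");im=imaging.capture("wrist")
cv2.imwrite("pics/w1.png",im[:,:,::-1]);print(o['time_s'],o['tool_pos'],o['orientation'],o['ft_force'],o['joints'])
import pickle;pickle.dump(c,open('w1.pkl','wb'))
x,y,w,k=.5395,-.1625,.139,.041
for P in [peg(k,276),(33,-33,160),(33,33,160),(-33,33,160),(-33,-33,160),(0,0,221),(0,65,242)]:
  print(P,proj(c,press(x,y,w,P)).round(0))
```

```text
2.15 [ 0.53743114 -0.16438056  0.3944766 ] [-2.11055066e+00 -2.32277178e+00  1.42612549e-03] [0.59580106 0.62206463 0.42413451] [-3.97824672e-01  1.45934192e-01  9.83505714e-01  2.21108189e-04
  2.01544468e+00 -4.93395952e-01]
[np.float64(-2.6642534185862643), np.float64(0.05462484732611017), 276] [[281. 202.]]
(33, -33, 160) [[309. 201.]]
(33, 33, 160) [[308. 152.]]
(-33, 33, 160) [[257. 154.]]
(-33, -33, 160) [[260. 203.]]
(0, 0, 221) [[284. 189.]]
(0, 65, 242) [[281. 130.]]
```

View pics/w1.png

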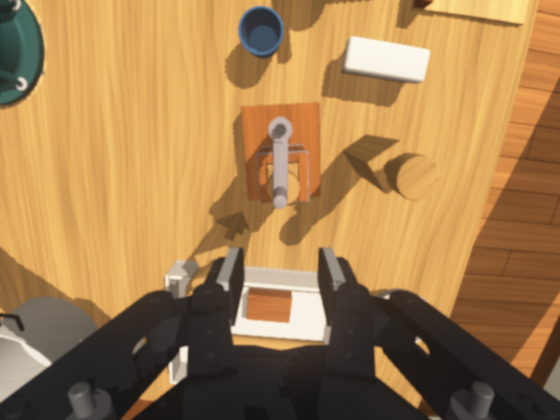

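Run:
```python
import cv2
a=cv2.imread("pics/w1.png")[95:215,220:340]; cv2.imwrite("pics/c3.png",cv2.resize(a,None,fx=5,fy=5,interpolation=cv2.INTER_CUBIC))
```

```text
(no output)
```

View pics/c3.png

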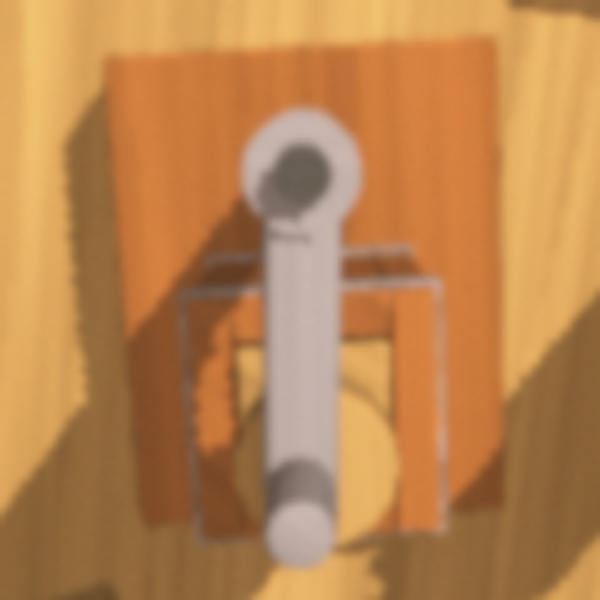

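The wrist view agrees with the fit to about 1 px: peg top at (280,202), post at (280,129), knob centre at (284,188). Next I'll lower the open jaws around the peg.

Run:
```python
from goto import *
x,y,w,k=.539,-.162,.139,.045
p=press(x,y,w,peg(k,243))[0];print(p,rel(p,w-k))
# arc, in tool frame at start pose (tool at peg)
a=w-k;Y=np.array([np.cos(a),np.sin(a),0]);Z=np.array([0,0,-1.]);T=np.c_[np.cross(Y,Z),Y,Z]
for d in np.arange(.1,1.75,.1):
    q=press(x,y,w,peg(k+d,243))[0]; print(d.round(2),(T.T@(q-p)*1000).round(1))
```

```text
[ 0.53609507 -0.16233996  0.243     ] (array([  0.4,  -0.5, 152.5]), array([-0.002, -0.002,  0.003]))
0.1 [ 0.3 -6.5  0. ]
0.2 [  1.3 -12.9   0. ]
0.3 [  2.9 -19.2   0. ]
0.4 [  5.1 -25.3   0. ]
0.5 [  8.  -31.2   0. ]
0.6 [ 11.4 -36.7   0. ]
0.7 [ 15.3 -41.9   0. ]
0.8 [ 19.7 -46.6   0. ]
0.9 [ 24.6 -50.9   0. ]
1.0 [ 29.9 -54.7   0. ]
1.1 [ 35.5 -57.9   0. ]
1.2 [ 41.4 -60.6   0. ]
1.3 [ 47.6 -62.6   0. ]
1.4 [ 54.  -64.1   0. ]
1.5 [ 60.4 -64.8   0. ]
1.6 [ 66.9 -65.    0. ]
1.7 [ 73.4 -64.5   0. ]
```

Request:
play_rows:
  steps:
    - [[0,-1,30,0,0,0,40],[0,-1,60,0,0,0,40],[0,-1,90,0,0,0,40],[0,-1,110,0,0,0,40],[0,-1,125,0,0,0,40],[0,-1,138,0,0,0,40],[0,-1,148,0,0,0,40],[0,-1,152,0,0,0,36],[0,-1,152,0,0,0,32],[0,-1,152,0,0,0,28],[0,-1,152,0,0,0,28]]

```text
time_s: 3.3
tool_pos: [0.5364, -0.1633, 0.2453]
orientation: [2.109, 2.326, 0.001]
ft_force: [-0.2, -0.1, 0.1]
finger_gap: 0.028
```

Run:
```python
import cv2
from plant import imaging
a=imaging.capture("scene")[140:300,130:330,::-1]; cv2.imwrite("pics/c4.png",cv2.resize(a,None,fx=3.3,fy=3.3,interpolation=cv2.INTER_CUBIC))
```

```text
(no output)
```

View pics/c4.png

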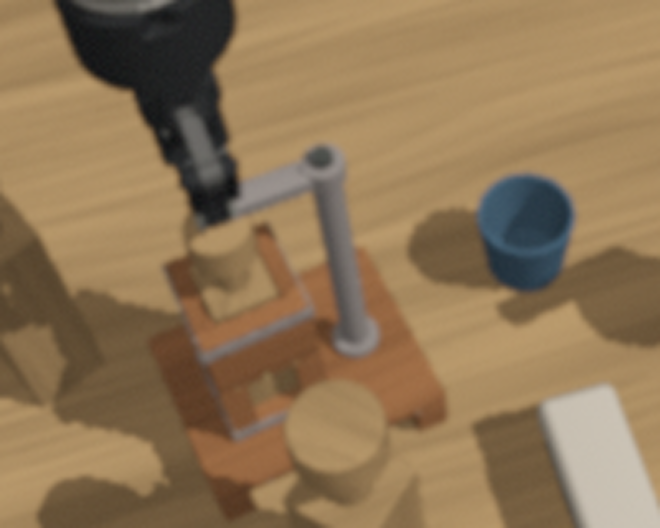

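The jaws straddle the peg, which is hidden behind the near finger at about (215,200). Next is the swing along the arc.

Request:
play_rows:
  steps:
    - [[0.3,-6.5,0,0,0,0.1,28],[1.3,-12.9,0,0,0,0.2,28],[2.9,-19.2,0,0,0,0.3,28],[5,-25,0,0,0,0.4,28],[8,-31,0,0,0,0.5,28],[11.4,-36.7,0,0,0,0.6,28],[15.3,-41.9,0,0,0,0.7,28],[19.7,-46.6,0,0,0,0.8,28],[24.6,-50.9,0,0,0,0.9,28],[29.9,-54.7,0,0,0,1.0,28],[35.5,-57.9,0,0,0,1.1,28],[41.4,-60.6,0,0,0,1.2,28],[47.6,-62.6,0,0,0,1.3,28],[54,-64,0,0,0,1.4,28],[60.4,-64.8,0,0,0,1.5,28],[67,-65,0,0,0,1.6,28],[73.4,-64.5,0,0,0,1.7,28],[73.4,-64.5,0,0,0,1.7,28],[73.4,-64.5,0,0,0,1.7,32]]

```text
time_s: 5.25
tool_pos: [0.4647, -0.0964, 0.2447]
orientation: [3.141, -0.046, 0.001]
ft_force: [-0.6, 0.1, 0.6]
finger_gap: 0.0321
```

Run:
```python
import cv2
from plant import imaging
a=imaging.capture("scene")[110:300,100:330,::-1]; cv2.imwrite("pics/c5.png",cv2.resize(a,None,fx=3,fy=3,interpolation=cv2.INTER_CUBIC))
```

```text
(no output)
```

View pics/c5.png

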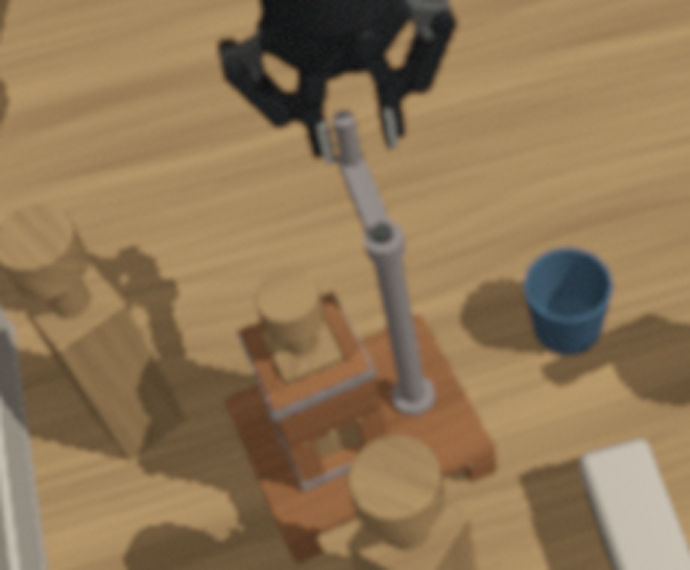

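The keeper now points along press -x, at about 1.6 rad. Lifting clear and moving over the knob.

Run:
```python
from goto import *
print(rel([.539,-.162,.320],.139))
```

```text
(array([ 76.3,  63.3, -75.4]), array([ 0.   , -0.   , -1.739]))
```

Request:
play_rows:
  steps:
    - [[0,0,-30,0,0,0,40],[0,0,-60,0,0,0,45],[0,0,-75,0,0,-0.13,55],[10,8,-75,0,0,-0.26,66],[20,17,-75,0,0,-0.4,66],[30,25,-75,0,0,-0.54,66],[40,33,-75,0,0,-0.68,66],[50,41,-75,0,0,-0.82,66],[60,50,-75,0,0,-0.96,66],[70,58,-75,0,0,-1.1,66],[76,63,-75,0,0,-1.24,66],[76,63,-75,0,0,-1.38,66],[76,63,-75,0,0,-1.52,66],[76,63,-75,0,0,-1.66,66],[76,63,-75,0,0,-1.74,66],[76,63,-75,0,0,-1.74,66],[76,63,-75,0,0,-1.74,66]]

```text
time_s: 7.0
tool_pos: [0.5386, -0.1619, 0.3192]
orientation: [-2.065, -2.368, -0.0]
ft_force: [-0.2, -0.6, 0.0]
finger_gap: 0.0661
```

Run:
```python
from goto import *
from plant import imaging
o=manip.observe();c=imaging.camera_params("wrist");im=imaging.capture("wrist")[:,:,::-1].copy()
print(o['time_s'],o['tool_pos'])
cv2.imwrite("pics/w2.png",cv2.resize(im[60:330,140:420],None,fx=2.2,fy=2.2,interpolation=cv2.INTER_CUBIC))
x,y,w=.539,-.162,.139
for P in [(33,-33,160),(33,33,160),(-33,33,160),(-33,-33,160),(19,0,221),(-19,0,221),(0,19,221),(0,-19,221),peg(1.64,276)]:
  print(P,((proj(c,press(x,y,w,P))-[140,60])*2.2).round(0))
print(rel([.539,-.162,.189],.139))
```

```text
7.0 [ 0.53861223 -0.16191524  0.31923334]
(33, -33, 160) [[377. 356.]]
(33, 33, 160) [[381. 225.]]
(-33, 33, 160) [[242. 226.]]
(-33, -33, 160) [[246. 357.]]
(19, 0, 221) [[360. 330.]]
(-19, 0, 221) [[264. 330.]]
(0, 19, 221) [[312. 284.]]
(0, -19, 221) [[312. 375.]]
[np.float64(-64.8444147857463), np.float64(69.49464916251402), 276] [[ 85. 157.]]
(array([ -0.2,   0.4, 130.2]), array([-0.   , -0.   , -0.002]))
```

View pics/w2.png

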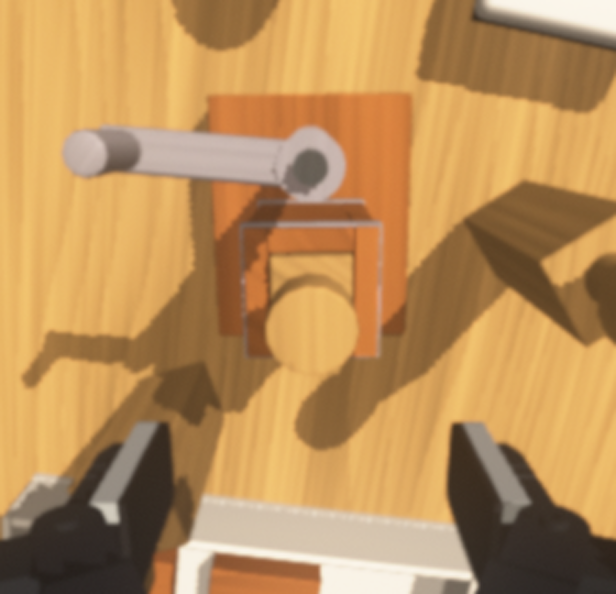

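The fit matches within 1 px: knob centre at (312,327) in the crop, mouth corners at (242,224) and (382,224). The peg at (85,152) is well aside. Next I'll descend and close on the knob with light force.

Request:
play_rows:
  steps:
    - [[0,0,30,0,0,0,66],[0,0,60,0,0,0,66],[0,0,85,0,0,0,66],[0,0,105,0,0,0,66],[0,0,118,0,0,0,62],[0,0,126,0,0,0,58],[0,0,130,0,0,0,54],[0,0,130,0,0,0,50],[0,0,130,0,0,0,46],[0,0,130,0,0,0,43],[0,0,130,0,0,0,41],[0,0,130,0,0,0,40]]
  force: 25

```text
time_s: 8.25
tool_pos: [0.5388, -0.1617, 0.1898]
orientation: [2.063, 2.369, 0.001]
ft_force: [0.4, -0.2, -0.2]
finger_gap: 0.0399
```

Run:
```python
from goto import *
o=manip.observe();print(o['time_s'],o['tool_pos'],o['ft_force'],o['finger_gap'])
```

```text
8.25 [ 0.53880157 -0.16169617  0.18979667] [ 0.41132072 -0.22204032 -0.19796968] 0.03988151636590282
```

Closing with no lateral force so far. Now grip.

Request:
play_rows:
  steps:
    - [[0,0,0,0,0,0,39],[0,0,0,0,0,0,38],[0,0,0,0,0,0,37],[0,0,0,0,0,0,34],[0,0,0,0,0,0,30],[0,0,0,0,0,0,30],[0,0,0,0,0,0,30]]
  force: 30

```text
time_s: 8.95
tool_pos: [0.5389, -0.1617, 0.1896]
orientation: [2.062, 2.369, 0.001]
ft_force: [0.2, -0.3, 3.0]
finger_gap: 0.0371
```

Request:
play_rows:
  steps:
    - [[0,0,-2,0,0,0,30],[0,0,-4,0,0,0,30],[0,0,-6,0,0,0,30],[0,0,-8,0,0,0,30],[0,0,-10,0,0,0,30],[0,0,-12,0,0,0,30],[0,0,-14,0,0,0,30],[0,0,-15,0,0,0,30],[0,0,-15,0,0,0,30]]

```text
time_s: 9.85
tool_pos: [0.5384, -0.1618, 0.2047]
orientation: [2.063, 2.369, -0.001]
ft_force: [1.1, -1.0, -3.9]
finger_gap: 0.0374
```

Run:
```python
import cv2
from plant import imaging,manip
o=manip.observe();print(o['tool_pos'],o['ft_force'],o['moment'],o['finger_gap'])
a=imaging.capture("scene")[110:300,100:330,::-1]; cv2.imwrite("pics/c6.png",cv2.resize(a,None,fx=3,fy=3,interpolation=cv2.INTER_CUBIC))
```

```text
[ 0.53837287 -0.16183526  0.20473447] [ 1.07166281 -1.00835232 -3.90368259] [ 0.01056979 -0.01319059  0.0162248 ] 0.03741848518173735
```

View pics/c6.png

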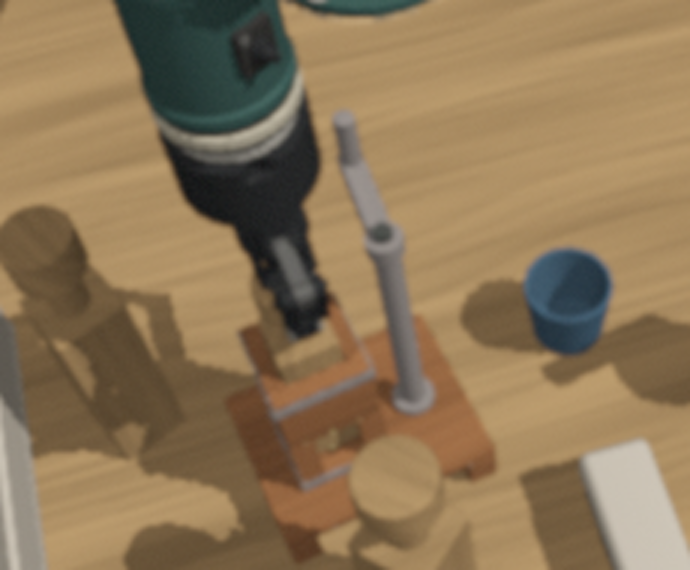

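It lifts with about 3.7 N of weight and roughly 1 N of lateral force, so there is no jamming. Continuing up.

Request:
play_rows:
  steps:
    - [[0,0,-3,0,0,0,30],[0,0,-6,0,0,0,30],[0,0,-9,0,0,0,30],[0,0,-12,0,0,0,30],[0,0,-15,0,0,0,30],[0,0,-18,0,0,0,30],[0,0,-21,0,0,0,30],[0,0,-24,0,0,0,30],[0,0,-27,0,0,0,30],[0,0,-30,0,0,0,30],[0,0,-33,0,0,0,30],[0,0,-35,0,0,0,30],[0,0,-35,0,0,0,30]]

```text
time_s: 11.2
tool_pos: [0.5388, -0.1617, 0.2398]
orientation: [2.062, 2.369, 0.001]
ft_force: [-0.2, -0.3, -4.1]
finger_gap: 0.0366
```

Run:
```python
from goto import *
o=manip.observe();print(o['time_s'],o['tool_pos'],o['ft_force'],o['moment'],o['finger_gap'],rel([.5388,-.1617,.276],.139))
```

```text
11.2 [ 0.53878888 -0.16168197  0.23978662] [-0.16455867 -0.33690233 -4.06210263] [ 0.00674937  0.00987655 -0.04351442] 0.036597219402215574 (array([ -0. ,   0. , -36.2]), array([ 0.001,  0.   , -0.001]))
```

Request:
play_rows:
  steps:
    - [[0,0,-3,0,0,0,30],[0,0,-6,0,0,0,30],[0,0,-9,0,0,0,30],[0,0,-12,0,0,0,30],[0,0,-15,0,0,0,30],[0,0,-18,0,0,0,30],[0,0,-21,0,0,0,30],[0,0,-24,0,0,0,30],[0,0,-27,0,0,0,30],[0,0,-30,0,0,0,30],[0,0,-32,0,0,0,30],[0,0,-34,0,0,0,30],[0,0,-35,0,0,0,30],[0,0,-35,0,0,0,30],[0,0,-35,0,0,0,30]]

```text
time_s: 12.7
tool_pos: [0.5386, -0.1616, 0.2742]
orientation: [-2.063, -2.369, -0.0]
ft_force: [-0.2, -0.5, -3.9]
finger_gap: 0.0372
```

Run:
```python
from goto import *
from plant import imaging
o=manip.observe();print(o['time_s'],o['tool_pos'],o['ft_force'],o['moment'],o['finger_gap'])
for n,(r,c) in {"scene":((90,300),(90,330)),"side":((60,290),(220,460))}.items():
    a=imaging.capture(n)[r[0]:r[1],c[0]:c[1],::-1]; cv2.imwrite(f"pics/{n}7.png",cv2.resize(a,None,fx=2.5,fy=2.5,interpolation=cv2.INTER_CUBIC))
S=imaging.camera_params("scene")
x,y,w=.539,-.162,.139
for rise in (75,85,95):
  print(rise,((proj(S,press(x,y,w,[(20,-20,165+rise),(20,20,165+rise)]))-[90,90])*2.5).round(0).tolist())
```

```text
12.7 [ 0.538574   -0.16162028  0.27418295] [-0.21452463 -0.52355242 -3.86764027] [-0.05912211  0.06648686 -0.03278088] 0.03723876518500723
75 [[243.0, 311.0], [297.0, 288.0]]
85 [[240.0, 303.0], [295.0, 280.0]]
95 [[237.0, 294.0], [293.0, 272.0]]
```

View pics/scene7.png

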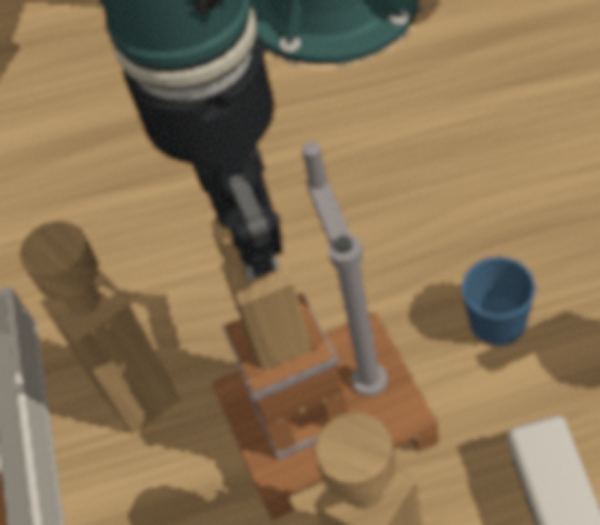

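View pics/side7.png

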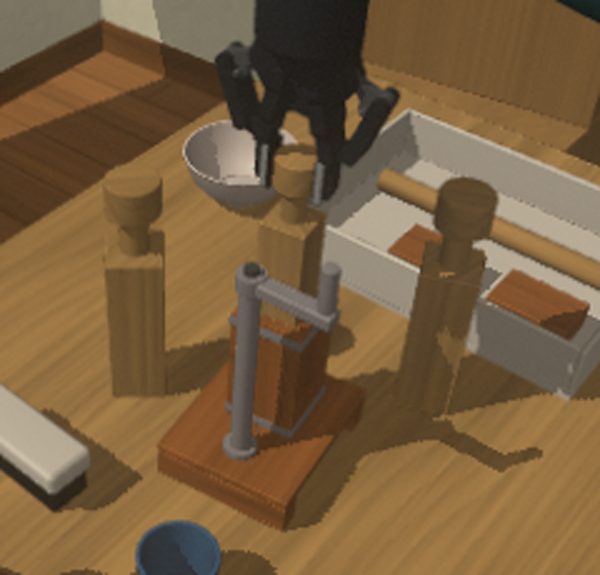

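The scene crop shows the shaft's top edge at about (242,305)–(297,283), which matches the 85 mm prediction. The port at (305,415) now shows an empty bore. The keeper is aside and the bystanders are unmoved. I'll hold briefly to confirm it is stable, then hand in.

Request:
play_rows:
  steps:
    - [[0,0,0,0,0,0,30],[0,0,0,0,0,0,30],[0,0,0,0,0,0,30],[0,0,0,0,0,0,30],[0,0,0,0,0,0,30]]

```text
time_s: 13.3
tool_pos: [0.5386, -0.1616, 0.2743]
orientation: [-2.063, -2.369, -0.0]
ft_force: [-0.4, -0.4, -4.0]
finger_gap: 0.0372
```

Run:
```python
from plant import manip
o=manip.observe();print(o['time_s'],o['tool_pos'],o['ft_force'],o['finger_gap'])
print(manip.hand_in())
```

```text
13.3 [ 0.53861541 -0.16163373  0.27428743] [-0.41649793 -0.35708541 -3.96475693] 0.03717590195082968
the job is handed in; nothing more can be done
None
```

The press is ready for loading, and I handed the job in at 13.3 s with the gripper still holding the plunger.

- **Keeper:** I swung the bar aside by its peg to about 1.6 rad. It stayed there in the later pictures.
- **Plunger:** I gripped the knob of the smallest plunger, the one in the square tube, at 30 N and drew it straight up about 85 mm. The foot is about 25 mm above the port's top edge and about 35 mm below the tube's mouth.

**Last checks:** the load was steady at about 4 N, with only about 0.5 N sideways, and there was no sign of slipping. The shaft's top edge in the scene picture matched the 85 mm prediction, the port looked empty, and the cup, brush and look-alike plungers had not moved. No check failed. The one disagreement was in the first pose fit, where the tube's mouth came out about 9 mm low. I think I had read its corners off the steel band below the rim. The wrist camera then confirmed the fitted pose to about 1 px before I closed the grip.

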